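Seat a specimen holder in the corner fixture and hold it for clamping

TASK

Take the aluminium specimen holder from the blue tray, set it flat on the dark plate of the corner fixture and press it fully home into the corner: one long side flush against the long fence and, at the same time, a short side flush against the end stop. Keep it firmly pressed against both and finish while still holding it there, so that I can tighten the clamp screws. Do not ram the fences, and leave the dish, the knife box, the vial and the screwdriver where they are.

Things in the scene. Friction and masses are not known exactly. Their poses are not given: they have to be found in the camera images.
- holder_mid (a point): Specimen holder, loose in the tray, 0.2 to 0.4 kg: bright base block 48 (x) by 60 (y) by 24 mm high; from its centre rises a round steel post 24 mm in diameter, 36 mm tall, with a tiny green specimen (9 x 9 x 8 mm) on top. Point: on the post's axis, 30 mm above the underside. z up, x the short way, y the long way of the base, which is the same turned end for end.
- fixture: Corner fixture, bolted down: dark plate 180 (x) by 190 (y) by 12 mm thick. Origin: centre of its underside, on the bench; z up. Long fence along its +x edge, end stop near its +y edge, both fixed, 22 mm above the plate, 8 mm relief gap between them. At the -x and -y edges: two fixed, backed-off clamp screws, 24 mm above the plate, tips over 60 mm from the seated holder; not to be used.
- long_fence: Bright steel fence, 170 mm long along its y, 16 mm thick (x), 22 mm high; axes parallel to the fixture's. Origin: centre of its underside, on the plate's top (12 mm above the bench). Its working face looks to -x, 8 mm from the origin.
- end_stop: Bright steel end stop, 80 mm long along its x, 16 mm thick (y), 22 mm high; axes parallel to the fixture's. Origin: centre of its underside, on the plate's top. Its working face looks to -y, 8 mm from the origin.
- corner (a point): Where the planes of the two working faces meet, on the plate's top; axes parallel to the fixture's. The seated holder's axis lies 24 mm to -x and 30 mm to -y of it, its underside at the same height. Plate, fences and holder base are ground, lightly oiled metal: they slide on each other easily (friction about 0.2); the fences do not give.
- tray: Fixed blue instrument tray 220 (x) by 180 (y) mm, rim 12 mm high, walls and floor 4 mm thick. Origin: centre of its underside, z up. The holder stands in the -x half, the dish and knife box in the +x half.
- dish: Bystander: closed white petri dish, 57 mm in diameter, 16 mm high, lying in the tray. Origin: centre of its underside.
- knife_box: Bystander: black and red knife box 50 x 36 x 20 mm in the tray. Origin: centre of its underside.
- vial: Bystander: small amber vial with blue cap, 28 mm in diameter, 55 mm high, upright on the bench between tray and fixture, towards their far side. Origin: centre of its underside.
- driver: Bystander: screwdriver with orange handle, 150 mm long, lying on the bench between tray and fixture, on the robot's side. Origin: in its underside, about mid-length.
Not all that is in view belongs to the job. Of the things that look like the part that bears holder_mid, take the one that is farthest to the robot's left at the start.

How it is judged:
By the outcome, as a careful person would: the job done as asked, in the order asked, and still so for the second after the job is handed in, while the arm keeps its last pose, push and grip.
It also fails if it takes over 45 s, if anything falls off the work surface, if the arm or the gripper's body presses on something with over 40 N, if the wrist force passes 120 N, or if a joint passes its speed limit or range.

ROBOT

A 6-joint arm with a two-finger parallel gripper is mounted at the origin on the work surface. World frame = base frame: x ahead of the robot, y to its left, z up, the work surface at z = 0. Lengths are in mm, angles in rad, forces in N, time in s.
With the tool pointing down it reaches from about 350 to 975 mm from the base axis. Payload 7.1 kg.
Tool frame: the origin (TCP) lies midway between the tips of the shut fingers; the grasp point (between the pads) lies 19 mm behind it; z points along the fingers, x is the direction in which the jaws open and shut, and the axes are right-handed (so a half turn about z gives the same grasp; the last joint's range is limited). The gripper opens to 88 mm and grips with 3 to 60 N. Pads are 20 mm wide; open, the fingers measure 115 mm over their backs; the gripper's body (75 mm by 178 mm) begins 61 mm behind the grasp point.
Start: joints at [-1.189, 0.423, 1.63, -0, 1.089, -0.019], TCP at [243.862, -575.444, 222.675] pointing down, gripper open.
Joint ranges: [-3, 3], [-0.9, 2.11], [0.09, 2.58], [-1.31, 4.45], [0.11, 2.69], [-2.54, 2.54]. Speed limits (rad/s): [2.39, 2.39, 3.01, 3.14, 3.14, 3.14].

INTERFACE

Orientations are given as a rotation vector (axis times angle).
In Python, from workcell import telemetry, imaging, ticket gives the robot as it stands.
- The arm moves only by the tool jog_arm, never from a script. Its arguments are lists of equal length, an entry for each row: "travel": the shift along the world's x, y, z in units of 400 mm (1.0 is 400 mm), a list of three; "dr": the turn, a rotation vector about the world's x, y, z in units of 90 degrees (1.0 is 90 degrees), a list of three. In form: {"travel": [[tx, ty, tz], ...], "dr": [[wx, wy, wz], ...]}. A call has exactly 10 rows; each row is the pose to reach, as a shift and turn from the pose measured when the call began; what a row does not reach only later rows make up. A row lasts 1/10 s, in which the tool goes at most 50 mm and 8.59 degrees, less where a joint would pass 70% of its speed; a pose out of reach is approached as far as the arm can. A call with a number of a shift or a turn outside -1 to 1 is refused whole. A call with a gripper value outside its range is refused whole. "hand" is the opening, from -1 (shut) to 1 (fully open), set as the call begins (left out, the last holds). The fingers move at their own pace and stop on an object; the grip force is fixed at half the most. Time passes only in rows, so rows that repeat a pose let the fingers close, or fill a call up. It gives the time, the measured TCP pose, the force and the opening at its end, in the units of the state.
- telemetry.get_obs(): the state, without advancing time (a new reading comes with each control period).
- imaging.get_image(name): name is "scene" or "top"; returns a dict with "pixels" (480x640x3 uint8, red, green, blue), "range_z" (480x640 float32, mm along the optical axis (not along the pixel's ray), 0 where there is no reading), "fx", "fy", "cx", "cy" (pixels), "extrinsics" (4x4, takes a point from world to camera coordinates). Camera axes: x right, y down, z forward; pixel columns grow to the right and rows downward; lengths in mm; the calibration is good to about 2 mm. A picture is of the moment at which its call begins.
- ticket.close_job(): hands the job in, once; it reports no verdict.
The state is a dict: "t": time; "qpos": joint angles; "qvel": joint speeds; "joint_torque": joint torques, N m; "ee_pos": TCP position; "orientation": TCP orientation; "ft_force": force on the tool from outside, world axes, zero at the start; "moment": the same for the moment, N m; "width": finger opening in mm.
Only numpy, scipy, OpenCV 4.12 (cv2) and the standard library are available. Lean on these libraries where they do the work, as an engineer would, in place of code of your own. Each camera call takes 0.05 s, during which the arm holds its last target. There are 200 camera calls.

## Working session

There is one attempt and no reset: what is moved stays moved. The work goes in short steps, Python scripts to look and compute and a tool call to move; the robot and the scene stay as the last step left them, time stands still between calls to the robot, and variables do not carry over. Pictures are saved under pics/ and viewed, about 8 in all and at most 12, crops included, and the job is handed in when it is done.

Besides the shell and the picture viewer there is one more tool, called by a JSON object that holds its "op" and its "data", one argument or row to a line. jog_arm: Moves the arm, as the interface text tells. Its arguments: {"type":"object","properties":{"travel":{"type":"array"},"dr":{"type":"array"},"hand":{"type":"number"}},"required":["travel","dr"]}

```bash
mkdir -p pics; cat > h.py <<'E'
import numpy as np,cv2,pickle
from workcell import telemetry,imaging,ticket
def grab(n,tag):
    im=imaging.get_image(n); pickle.dump(im,open(f'pics/{tag}.pkl','wb'))
    cv2.imwrite(f'pics/{tag}.png',im['pixels'][...,::-1]); return im
def load(tag): return pickle.load(open(f'pics/{tag}.pkl','rb'))
def cloud(im):
    z=im['range_z'].astype(float); v,u=np.mgrid[:480,:640]
    c=np.stack([(u-im['cx'])/im['fx']*z,(v-im['cy'])/im['fy']*z,z],-1)
    E=np.array(im['extrinsics']); w=(c-E[:3,3])@E[:3,:3]; w[z==0]=np.nan; return w
E
python3 - <<'E'
from h import *
a=grab('top','t0');b=grab('scene','s0')
for i in(a,b):print(i['fx'],i['cx'],i['cy'],np.round(i['extrinsics'],3).tolist())
print(telemetry.get_obs())
E
```

```text
589.1819898203584 316.50751363093076 238.95635529976175 [[0.011, -1.0, 0.006, -61.263], [-0.992, -0.012, -0.122, 481.334], [0.122, -0.005, -0.993, 1010.257], [0.0, 0.0, 0.0, 1.0]]
450.7485951996557 321.4644693259884 239.1365546007632 [[-0.496, 0.868, -0.009, 270.963], [0.701, 0.394, -0.595, -292.641], [-0.513, -0.301, -0.804, 1053.947], [0.0, 0.0, 0.0, 1.0]]
{'t': 0.1, 'qpos': array([-1.18901624e+00,  4.23770747e-01,  1.63060015e+00, -2.61677378e-05,
        1.08859509e+00, -1.90567196e-02]), 'qvel': array([-0.00034654, -0.00117712, -0.00044348, -0.00054047,  0.00126691,
        0.0001288 ]), 'joint_torque': array([-4.70312079e-04, -5.45617211e+01, -2.74325466e+01,  6.45302469e-02,
        1.88452320e-02, -1.24591810e-05]), 'ee_pos': array([ 243.66708464, -575.00395048,  221.98075453]), 'orientation': array([-2.61859457e+00,  1.73429614e+00,  1.79575090e-03]), 'ft_force': array([ 0.32530131,  0.97860877, -0.6031664 ]), 'moment': array([0.05460714, 0.02465192, 0.00383807]), 'width': 87.78430446227333}
```

View pics/t0.png

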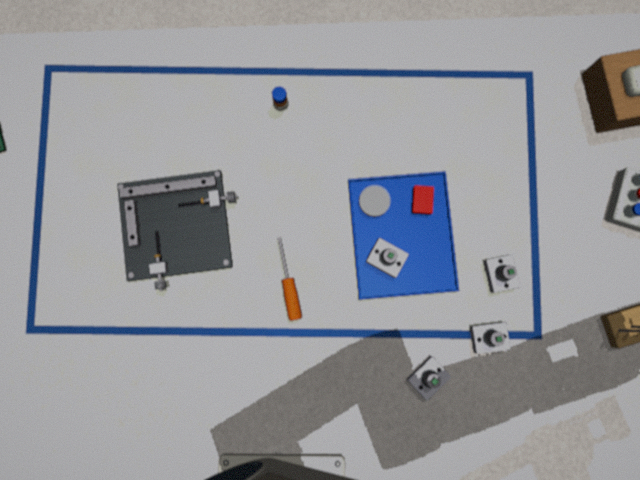

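View pics/s0.png

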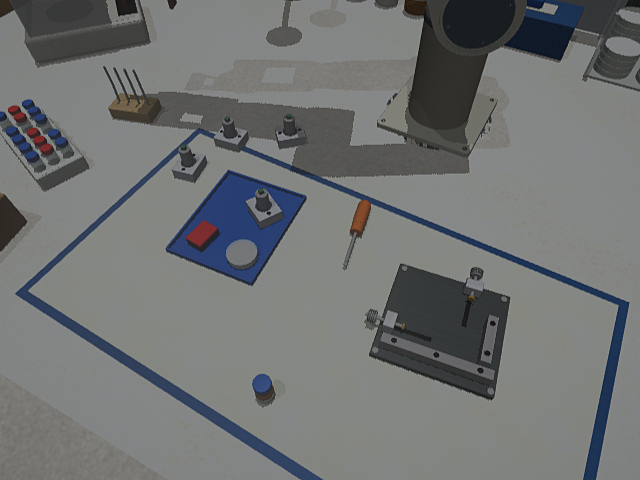

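The four look-alikes are at top-image pixels (388,257) in the tray, (502,272), (490,337) and (428,378). World +y is image-left, so the robot's leftmost is the one in the tray at (388,257), which also matches the task. I'll measure it and confirm in an enlarged crop.

```bash
cat > m.py <<'E'
from h import *
def holder(w,c,zb,r=70):
    """c approx xy, zb = underside height"""
    d=np.hypot(w[...,0]-c[0],w[...,1]-c[1])<r
    z=w[...,2]
    b=w[d&(abs(z-zb-24)<4)]; p=w[d&(abs(z-zb-60)<4)]
    rect=cv2.minAreaRect(b[:,:2].astype(np.float32))
    return rect,b[:,2].mean(),len(b),p[:,:2].mean(0) if len(p) else None,len(p),(p[:,:2].min(0)+p[:,:2].max(0))/2 if len(p) else None
E
python3 - <<'E'
from m import *
for t,px in(('t0',(388,257)),('s0',(263,205))):
    im=load(t);w=cloud(im)
    print(t,'pix',w[px[1],px[0]])
    for n,(u,v) in (dict(bench=(200,330),plate=(190,235),tray=(420,270),lf=(165,187),es=(131,220)) if t=='t0' else dict(plate=(430,310),lf=(436,354),es=(489,340))).items(): print(n,w[v,u].round(1))
w=cloud(load('t0'))
c=w[257,388][:2]
print(holder(w,c,4))
print(holder(cloud(load('s0')),c,4))
for t in('t0','s0'):
    w=cloud(load(t));pix=load(t)['pixels'].astype(int)
    # fixture plate
    z=w[...,2]
    m=(abs(z-12)<4)&(pix.max(-1)<110)&(w[...,1]>100)
    m=cv2.morphologyEx(m.astype(np.uint8),cv2.MORPH_OPEN,np.ones((3,3)))>0
    q=w[m]; print(t,'plate',cv2.minAreaRect(q[:,:2].astype(np.float32)),len(q))
    m=(abs(z-34)<3)&(w[...,1]>100)
    n,l,s,_=cv2.connectedComponentsWithStats(m.astype(np.uint8))
    for i in range(1,n):
        if s[i,4]>60:
            q=w[l==i];print(s[i].tolist(),cv2.minAreaRect(q[:,:2].astype(np.float32)),q.mean(0).round(1))
p=load('t0')['pixels'][150:310,110:460,::-1]
a=cv2.resize(p[70:140,230:330],None,fx=6,fy=6,interpolation=2);b=cv2.resize(p[10:140,0:130],None,fx=3.2,fy=3.2,interpolation=2)
o=np.zeros((420,790,3),np.uint8);o[:,:370]=cv2.resize(b,(370,420))[:,:370];o[:,380:790]=a[:,:410];cv2.imwrite('pics/c0.png',o)
E
```

```text
t0 pix [ 448.65774033 -177.89813491   60.48975609]
bench [319.8 150.2  -2.6]
plate [488.2 170.6  15.2]
tray [ 431.1 -242.6    4. ]
lf [571.1 214.2  33.9]
es [511.1 271.2  34.6]
s0 pix [ 460.2123703  -173.7889969    41.87488759]
plate [493.6 175.1  10.1]
lf [571.4 210.8  33.7]
es [511.5 272.3  34.6]
(((452.4971923828125, -180.78799438476562), (59.827457427978516, 48.08015823364258), 61.07490158081055), np.float64(26.983351487266766), 671, array([ 452.23775474, -180.58417769]), 115, array([ 452.51237573, -181.13587107]))
(((452.37322998046875, -180.58216857910156), (60.73643493652344, 47.83064270019531), 61.354618072509766), np.float64(27.175442208775873), 449, array([ 454.67307096, -178.84985852]), 92, array([ 452.47292259, -180.75509241]))
t0 plate ((466.076416015625, 204.5275421142578), (713.6539306640625, 292.9681701660156), 37.408145904541016) 6263
[119, 176, 96, 21, 692] ((573.5234985351562, 211.4150848388672), (17.0440616607666, 170.23736572265625), 8.608720779418945) [573.3 211.2  33.2]
[208, 190, 12, 16, 141] ((553.4730224609375, 128.13319396972656), (28.160259246826172, 19.65
[... 930 characters left out ...]
306396484375, 217.60435485839844), (14.29951000213623, 15.367460250854492), 5.524928092956543) [400.1 217.6  33.2]
[465, 279, 19, 14, 172] ((428.0500183105469, 221.8773651123047), (19.328166961669922, 27.743988037109375), 8.065813064575195) [429.4 222.1  34.5]
[383, 311, 15, 19, 183] ((553.7052612304688, 127.47726440429688), (27.753116607666016, 17.598648071289062), 7.91176700592041) [554.4 127.7  34.5]
[480, 315, 19, 49, 516] ((507.6539001464844, 272.2002258300781), (80.01148223876953, 16.152559280395508), 8.361015319824219) [508.8 272.2  33.1]
[380, 332, 115, 49, 1158] ((573.0458374023438, 211.32424926757812), (17.336483001708984, 169.93605041503906), 8.251884460449219) [573.  213.7  33. ]
```

View pics/c0.png

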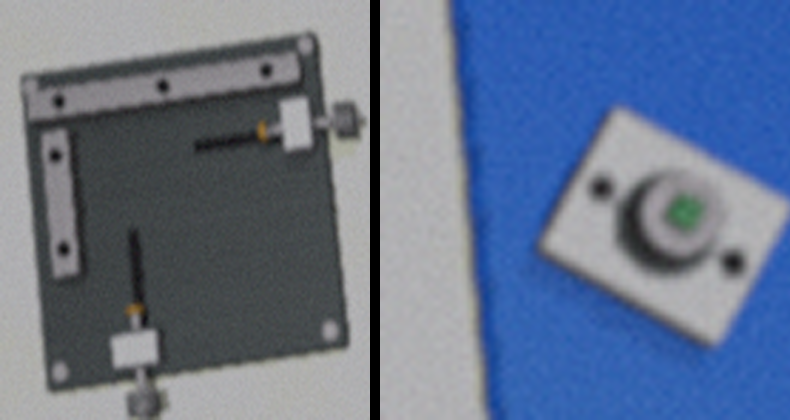

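The crop confirms the tray part: bright base with two holes, post and green specimen, at about (388,257). The base measures 60 x 48 mm in both cameras, with its top at z of about 27 and its centre at (452.4, -180.7). Its long axis points at 61.2°, and the fixture's yaw is 8.4°.

Plan: grip the post with the jaws at 16.2°, turn the part +37.2°, so the jaw axis ends up along the corner diagonal. The seated axis works out at (537, 238).

{"op": "jog_arm", "data": {
  "travel": [
    [0.052,0.098,-0.015],
    [0.104,0.197,-0.03],
    [0.157,0.296,-0.045],
    [0.209,0.394,-0.06],
    [0.261,0.493,-0.075],
    [0.313,0.591,-0.09],
    [0.365,0.69,-0.105],
    [0.418,0.788,-0.12],
    [0.47,0.887,-0.135],
    [0.522,0.985,-0.15]
  ],
  "dr": [
    [0,0,0.092],
    [0,0,0.185],
    [0,0,0.277],
    [0,0,0.37],
    [0,0,0.462],
    [0,0,0.555],
    [0,0,0.647],
    [0,0,0.74],
    [0,0,0.832],
    [0,0,0.925]
  ],
  "hand": 0.2
}}

```text
t: 1.1
ee_pos: [452.9, -179.2, 161.7]
orientation: [3.109, 0.452, -0.002]
ft_force: [0.1, -0.1, 0.0]
width: 52.8
```

```bash
cat >> h.py <<'E'
from scipy.spatial.transform import Rotation as R
def st():
    o=telemetry.get_obs(); M=R.from_rotvec(o['orientation']).as_matrix()
    print('t',round(o['t'],2),'p',o['ee_pos'].round(2),'yaw',round(np.degrees(np.arctan2(M[1,0],M[0,0])),2),'z',M[:,2].round(3),'F',o['ft_force'].round(1),'M',o['moment'].round(2),'w',round(o['width'],1),'q',o['qpos'].round(2)); return o
E
python3 -c "
from h import *
st()"
```

```text
t 1.1 p [ 452.93 -179.24  161.68] yaw 16.55 z [-0.001 -0.    -1.   ] F [ 0.1 -0.1  0. ] M [-0.01 -0.12  0.03] w 52.8 q [-0.4   0.31  1.98 -0.    0.86 -0.69]
```

{"op": "jog_arm", "data": {
  "travel": [
    [-0.001,-0.003,-0.05],
    [-0.001,-0.003,-0.1],
    [-0.001,-0.003,-0.15],
    [-0.001,-0.003,-0.2],
    [-0.001,-0.003,-0.24],
    [-0.001,-0.003,-0.27],
    [-0.001,-0.003,-0.295],
    [-0.001,-0.003,-0.315],
    [-0.001,-0.003,-0.326],
    [-0.001,-0.003,-0.326]
  ],
  "dr": [
    [0,0,0],
    [0,0,0],
    [0,0,0],
    [0,0,0],
    [0,0,0],
    [0,0,0],
    [0,0,0],
    [0,0,0],
    [0,0,0],
    [0,0,0]
  ]
}}

```text
t: 2.1
ee_pos: [452.3, -180.4, 30.9]
orientation: [-3.109, -0.452, 0.003]
ft_force: [0.7, -0.6, 0.0]
width: 52.7
```

{"op": "jog_arm", "data": {
  "travel": [
    [0,0,0],
    [0,0,0],
    [0,0,0],
    [0,0,0],
    [0,0,0],
    [0,0,0],
    [0,0,0],
    [0,0,0],
    [0,0,0],
    [0,0,0]
  ],
  "dr": [
    [0,0,0],
    [0,0,0],
    [0,0,0],
    [0,0,0],
    [0,0,0],
    [0,0,0],
    [0,0,0],
    [0,0,0],
    [0,0,0],
    [0,0,0]
  ],
  "hand": -1
}}

```text
t: 3.1
ee_pos: [452.5, -180.5, 31.2]
orientation: [3.109, 0.452, -0.003]
ft_force: [-1.2, -0.6, 5.5]
width: 23.4
```

```bash
python3 -c "
from h import *
st()"
```

```text
t 3.1 p [ 452.5  -180.46   31.24] yaw 16.55 z [-0.002 -0.    -1.   ] F [-1.2 -0.6  5.5] M [0.04 0.   0.01] w 23.4 q [-0.4   0.55  2.03 -0.    0.56 -0.69]
```

Opening is 23.4 mm, so the post is gripped. Lifting and traversing.

{"op": "jog_arm", "data": {
  "travel": [
    [0,0,0.01],
    [0,0,0.03],
    [0,0,0.06],
    [0,0,0.095],
    [0,0,0.13],
    [0,0,0.165],
    [0,0,0.195],
    [0,0,0.215],
    [0,0,0.225],
    [0,0,0.225]
  ],
  "dr": [
    [0,0,0],
    [0,0,0],
    [0,0,0],
    [0,0,0],
    [0,0,0],
    [0,0,0],
    [0,0,0],
    [0,0,0],
    [0,0,0],
    [0,0,0]
  ]
}}

```text
t: 4.1
ee_pos: [452.7, -180.6, 121.8]
orientation: [3.108, 0.452, -0.001]
ft_force: [0.4, 0.5, -1.7]
width: 23.6
```

```bash
python3 -c "
from m import *
st()
w=cloud(grab('top','t1'));print(holder(w,(452.5,-180.5),94))
w=cloud(grab('scene','s1'));print(holder(w,(452.5,-180.5),94))
"
```

```text
t 4.1 p [ 452.74 -180.57  121.76] yaw 16.55 z [-0.001 -0.001 -1.   ] F [ 0.4  0.5 -1.7] M [-0.04 -0.06  0.03] w 23.6 q [-0.4   0.38  2.   -0.    0.76 -0.69]
(((0.0, 0.0), (0.0, 0.0), 0.0), np.float64(nan), 0, None, 0, None)
(((455.93890380859375, -175.1614227294922), (49.51054382324219, 49.08729934692383), 60.63003921508789), np.float64(117.04433954041313), 353, array([ 449.67273123, -172.67644216]), 57, array([ 452.88423467, -173.11273953]))m.py:8: RuntimeWarning: Mean of empty slice.
  return rect,b[:,2].mean(),len(b),p[:,:2].mean(0) if len(p) else None,len(p),(p[:,:2].min(0)+p[:,:2].max(0))/2 if len(p) else None
  ret = ret.dtype.type(ret / rcount)
```

{"op": "jog_arm", "data": {
  "travel": [
    [0.008,0.045,0],
    [0.025,0.14,0],
    [0.044,0.245,0],
    [0.063,0.35,0],
    [0.082,0.455,0],
    [0.101,0.56,0],
    [0.12,0.665,0],
    [0.139,0.77,0],
    [0.155,0.86,0],
    [0.165,0.92,0]
  ],
  "dr": [
    [0,0,0.03],
    [0,0,0.07],
    [0,0,0.11],
    [0,0,0.155],
    [0,0,0.2],
    [0,0,0.245],
    [0,0,0.29],
    [0,0,0.335],
    [0,0,0.38],
    [0,0,0.413]
  ]
}}

```text
t: 5.2
ee_pos: [518.1, 190.1, 120.2]
orientation: [2.8, 1.425, -0.005]
ft_force: [0.8, -0.1, -2.6]
width: 23.5
```

```bash
python3 -c "
from h import *
st()"
```

```text
t 5.2 p [518.11 190.08 120.16] yaw 53.96 z [-0.003 -0.001 -1.   ] F [ 0.8 -0.1 -2.6] M [ 0.03 -0.15 -0.05] w 23.5 q [ 0.33  0.46  1.86 -0.    0.82 -0.61]
```

{"op": "jog_arm", "data": {
  "travel": [
    [0.009,0.03,0],
    [0.018,0.06,0],
    [0.018,0.08,0],
    [0.018,0.08,-0.03],
    [0.018,0.08,-0.06],
    [0.018,0.08,-0.09],
    [0.018,0.08,-0.12],
    [0.018,0.08,-0.145],
    [0.018,0.08,-0.16],
    [0.018,0.08,-0.16]
  ],
  "dr": [
    [0,0,0],
    [0,0,0],
    [0,0,0],
    [0,0,0],
    [0,0,0],
    [0,0,0],
    [0,0,0],
    [0,0,0],
    [0,0,0],
    [0,0,0]
  ]
}}

```text
t: 6.2
ee_pos: [524.7, 221.7, 55.0]
orientation: [-2.8, -1.425, 0.007]
ft_force: [-0.7, -0.2, -2.1]
width: 23.6
```

```bash
python3 -c "
from m import *
o=st()
a=grab('top','t2')['pixels'];b=grab('scene','s2');w=cloud(b)
print(holder(w,o['ee_pos'][:2],o['ee_pos'][2]-27.2))
o=np.hstack([cv2.resize(a[150:300,100:250],(400,400),interpolation=2),cv2.resize(b['pixels'][260:400,370:510],(400,400),interpolation=2)])
cv2.imwrite('pics/c2.png',o[...,::-1])
"
```

```text
t 6.2 p [524.73 221.72  55.03] yaw 53.96 z [-0.004 -0.002 -1.   ] F [-0.7 -0.2 -2.1] M [ 0.04 -0.17 -0.04] w 23.6 q [ 0.38  0.59  1.84 -0.    0.72 -0.56]
(((525.9727783203125, 221.5314178466797), (49.333248138427734, 60.29109191894531), 8.703197479248047), np.float64(51.326549560189164), 610, array([530.8890632 , 214.98560824]), 107, array([532.4403817 , 216.66067702]))
```

View pics/c2.png

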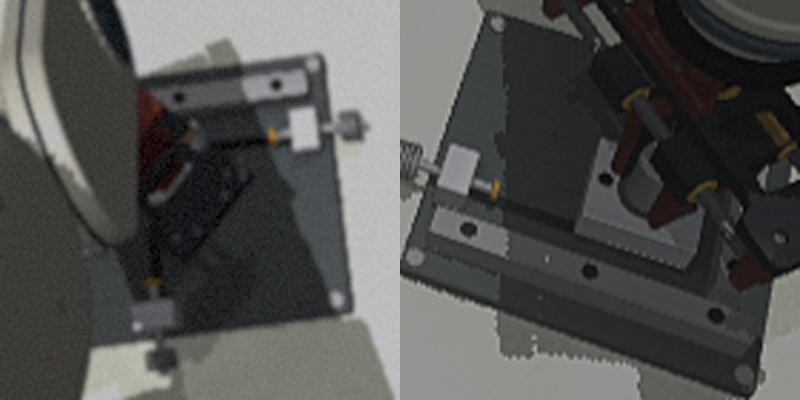

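The scene crop shows the base held level above the plate, parallel to the fences (8.7° against 8.4°), clear of both faces and of the clamp screws. Lowering onto the plate.

{"op": "jog_arm", "data": {
  "travel": [
    [0,0,-0.008],
    [0,0,-0.015],
    [0,0,-0.022],
    [0,0,-0.027],
    [0,0,-0.031],
    [0,0,-0.034],
    [0,0,-0.036],
    [0,0,-0.038],
    [0,0,-0.039],
    [0,0,-0.04]
  ],
  "dr": [
    [0,0,0],
    [0,0,0],
    [0,0,0],
    [0,0,0],
    [0,0,0],
    [0,0,0],
    [0,0,0],
    [0,0,0],
    [0,0,0],
    [0,0,0]
  ]
}}

```text
t: 7.3
ee_pos: [525.5, 222.1, 40.2]
orientation: [2.799, 1.425, -0.004]
ft_force: [0.0, 0.1, -0.7]
width: 23.1
```

```bash
python3 -c "
from h import *
st()"
```

```text
t 7.3 p [525.54 222.14  40.21] yaw 53.96 z [-0.002 -0.001 -1.   ] F [ 0.   0.1 -0.7] M [-0.03 -0.13 -0.  ] w 23.1 q [ 0.38  0.61  1.84 -0.    0.69 -0.56]
```

{"op": "jog_arm", "data": {
  "travel": [
    [0,0,-0.001],
    [0,0,-0.002],
    [0,0,-0.003],
    [0,0,-0.004],
    [0,0,-0.004],
    [0,0,-0.005],
    [0,0,-0.005],
    [0,0,-0.005],
    [0,0,-0.005],
    [0,0,-0.005]
  ],
  "dr": [
    [0,0,0],
    [0,0,0],
    [0,0,0],
    [0,0,0],
    [0,0,0],
    [0,0,0],
    [0,0,0],
    [0,0,0],
    [0,0,0],
    [0,0,0]
  ]
}}

```text
t: 8.3
ee_pos: [526.3, 222.4, 39.3]
orientation: [2.799, 1.425, -0.002]
ft_force: [-1.5, -0.5, 7.9]
width: 23.7
```

```bash
python3 -c "
from h import *
for i in range(3):st()"
```

```text
t 8.3 p [526.27 222.43  39.27] yaw 53.96 z [-0.001 -0.001 -1.   ] F [-1.5 -0.5  7.9] M [-0.11  0.12  0.03] w 23.7 q [ 0.38  0.61  1.84 -0.    0.69 -0.56]
t 8.3 p [526.27 222.43  39.27] yaw 53.96 z [-0.001 -0.001 -1.   ] F [-1.5 -0.5  7.9] M [-0.11  0.12  0.03] w 23.7 q [ 0.38  0.61  1.84 -0.    0.69 -0.56]
t 8.3 p [526.27 222.43  39.27] yaw 53.96 z [-0.001 -0.001 -1.   ] F [-1.5 -0.5  7.9] M [-0.11  0.12  0.03] w 23.7 q [ 0.38  0.61  1.84 -0.    0.69 -0.56]
```

Seated on the plate at about 8 N, tip z 39.3 as predicted. Sliding 10 mm towards both faces, about 3 mm short of each.

{"op": "jog_arm", "data": {
  "travel": [
    [0.002,0.003,-0.002],
    [0.004,0.006,-0.002],
    [0.007,0.009,-0.002],
    [0.009,0.012,-0.002],
    [0.012,0.016,-0.002],
    [0.014,0.019,-0.002],
    [0.017,0.023,-0.002],
    [0.019,0.026,-0.002],
    [0.021,0.028,-0.002],
    [0.021,0.028,-0.002]
  ],
  "dr": [
    [0,0,0],
    [0,0,0],
    [0,0,0],
    [0,0,0],
    [0,0,0],
    [0,0,0],
    [0,0,0],
    [0,0,0],
    [0,0,0],
    [0,0,0]
  ]
}}

```text
t: 9.3
ee_pos: [535.4, 234.0, 39.3]
orientation: [2.799, 1.425, 0.001]
ft_force: [0.0, -0.5, 6.0]
width: 23.5
```

```bash
cat >> h.py <<'E'
def fx():
    o=st();c,s=np.cos(np.radians(8.4)),np.sin(np.radians(8.4))
    T=np.array([[c,s],[-s,c]]);print('fixture: gap',(np.array([566.0,156.9])-T@o['ee_pos'][:2]).round(2),'F',(T@o['ft_force'][:2]).round(1))
E
python3 -c "
from h import *
fx()"
```

```text
t 9.3 p [535.42 233.97  39.27] yaw 53.97 z [ 0.001 -0.    -1.   ] F [ 0.  -0.5  6. ] M [-0.1   0.01  0.01] w 23.5 q [ 0.39  0.63  1.81 -0.    0.7  -0.55]
fixture: gap [2.14 3.65] F [-0.  -0.5]
```

{"op": "jog_arm", "data": {
  "travel": [
    [0.001,0,-0.002],
    [0.002,0,-0.002],
    [0.003,0,-0.002],
    [0.004,0.001,-0.002],
    [0.005,0.001,-0.002],
    [0.006,0.001,-0.002],
    [0.007,0.001,-0.002],
    [0.008,0.001,-0.002],
    [0.009,0.001,-0.002],
    [0.009,0.001,-0.002]
  ],
  "dr": [
    [0,0,0],
    [0,0,0],
    [0,0,0],
    [0,0,0],
    [0,0,0],
    [0,0,0],
    [0,0,0],
    [0,0,0],
    [0,0,0],
    [0,0,0]
  ]
}}

```text
t: 10.3
ee_pos: [536.6, 234.3, 39.3]
orientation: [-2.799, -1.424, 0.006]
ft_force: [-10.8, 0.2, 17.0]
width: 23.5
```

```bash
python3 -c "
from h import *
fx()"
```

```text
t 10.3 p [536.58 234.28  39.27] yaw 53.93 z [-0.004 -0.001 -1.   ] F [-10.8   0.2  17. ] M [ 0.07  1.77 -0.07] w 23.5 q [ 0.39  0.63  1.81  0.    0.71 -0.55]
fixture: gap [0.96 3.51] F [-10.6   1.8]
```

Contact with the long fence at about 10.6 N. Holding that push while sliding to the end stop.

{"op": "jog_arm", "data": {
  "travel": [
    [0.006,0.002,-0.002],
    [0.006,0.004,-0.002],
    [0.006,0.006,-0.002],
    [0.005,0.008,-0.002],
    [0.005,0.009,-0.002],
    [0.005,0.011,-0.002],
    [0.005,0.012,-0.002],
    [0.005,0.013,-0.002],
    [0.004,0.014,-0.002],
    [0.004,0.015,-0.002]
  ],
  "dr": [
    [0,0,0],
    [0,0,0],
    [0,0,0],
    [0,0,0],
    [0,0,0],
    [0,0,0],
    [0,0,0],
    [0,0,0],
    [0,0,0],
    [0,0,0]
  ]
}}

```text
t: 11.3
ee_pos: [535.9, 238.8, 39.3]
orientation: [-2.799, -1.424, 0.015]
ft_force: [-9.6, -9.0, 20.1]
width: 23.3
```

```bash
python3 -c "
from h import *
fx()"
```

```text
t 11.3 p [535.87 238.77  39.31] yaw 53.94 z [-0.009 -0.004 -1.   ] F [-9.6 -9.  20.1] M [-1.54  1.31 -0.18] w 23.3 q [ 0.4   0.63  1.8  -0.    0.72 -0.54]
fixture: gap [ 1.   -1.03] F [-10.8  -7.5]
```

Both faces are in contact, at 10.8 and 7.5 N. The tool has drifted 0.5° in tilt, so I'll take that out, relax the yaw a little, and press slightly harder.

{"op": "jog_arm", "data": {
  "travel": [
    [0.004,0.005,-0.001],
    [0.004,0.005,-0.001],
    [0.005,0.006,-0.001],
    [0.005,0.006,-0.001],
    [0.005,0.007,-0.001],
    [0.006,0.007,-0.001],
    [0.006,0.008,-0.001],
    [0.006,0.008,-0.001],
    [0.006,0.008,-0.001],
    [0.006,0.008,-0.001]
  ],
  "dr": [
    [0.001,-0.002,0],
    [0.002,-0.004,-0.001],
    [0.003,-0.006,-0.002],
    [0.003,-0.007,-0.003],
    [0.003,-0.007,-0.003],
    [0.003,-0.007,-0.003],
    [0.003,-0.007,-0.003],
    [0.003,-0.007,-0.003],
    [0.003,-0.007,-0.003],
    [0.003,-0.007,-0.003]
  ]
}}

```text
t: 12.3
ee_pos: [535.8, 238.8, 39.3]
orientation: [2.801, 1.418, -0.007]
ft_force: [-7.6, -14.4, 16.0]
width: 23.5
```

```bash
python3 -c "
from m import *
fx();o=telemetry.get_obs()
a=grab('top','t3')['pixels'];b=grab('scene','s3');w=cloud(b)
print(holder(w,o['ee_pos'][:2],12))
o=np.hstack([cv2.resize(a[150:300,100:250],(300,300),interpolation=2),cv2.resize(b['pixels'][290:390,410:510],(500,500),interpolation=2)[:300*0+500]]) if 0 else cv2.resize(b['pixels'][290:390,410:510],(600,600),interpolation=2)
cv2.imwrite('pics/c3.png',o[...,::-1])
"
```

```text
t 12.3 p [535.84 238.82  39.27] yaw 53.69 z [-0.003 -0.004 -1.   ] F [ -7.6 -14.4  16. ] M [-2.48  1.04  0.01] w 23.5 q [ 0.4   0.63  1.8  -0.    0.71 -0.53]
fixture: gap [ 1.02 -1.08] F [ -9.6 -13.1]
(((545.44921875, 233.9571075439453), (64.85259246826172, 116.57438659667969), 8.371743202209473), np.float64(34.1387085038666), 1323, array([541.49909939, 232.47306586]), 105, array([539.77968642, 232.97686251]))
```

View pics/c3.png

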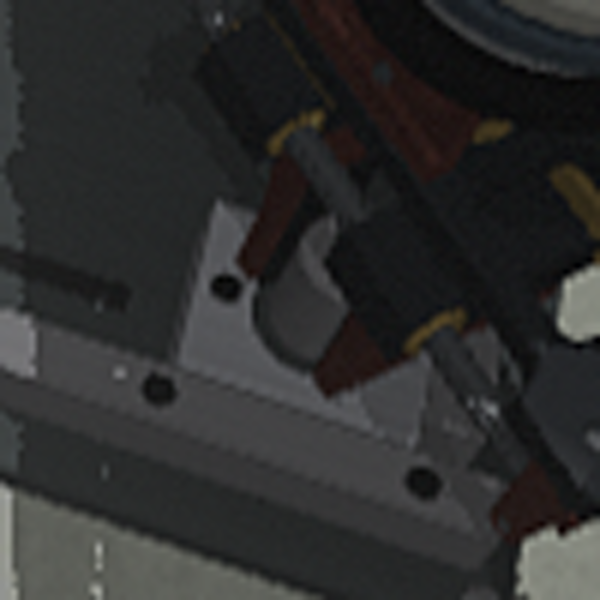

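The crop shows the base lying flush along the long fence from (180,365) to (415,445), with its right-hand end at the end stop. The fingers are clear of both fences. One last call will level the tool and even out the push, then I'll check it.

{"op": "jog_arm", "data": {
  "travel": [
    [0.006,0.007,-0.001],
    [0.006,0.008,-0.001],
    [0.007,0.008,-0.001],
    [0.007,0.008,-0.001],
    [0.008,0.009,-0.001],
    [0.008,0.009,-0.001],
    [0.008,0.009,-0.001],
    [0.008,0.009,-0.001],
    [0.008,0.009,-0.001],
    [0.008,0.009,-0.001]
  ],
  "dr": [
    [0.003,-0.002,0],
    [0.004,-0.003,0],
    [0.005,-0.004,0],
    [0.006,-0.004,0],
    [0.006,-0.004,0],
    [0.006,-0.004,0],
    [0.006,-0.004,0],
    [0.006,-0.004,0],
    [0.006,-0.004,0],
    [0.006,-0.004,0]
  ]
}}

```text
t: 13.4
ee_pos: [535.8, 238.8, 39.2]
orientation: [-2.801, -1.419, 0.006]
ft_force: [-9.9, -17.0, 19.2]
width: 23.2
```

```bash
python3 -c "
from m import *
fx()
b=grab('scene','s4');fx();w=cloud(b)
# base top patch: plane & edges in fixture frame, bright pixels between post and edges
c,s=np.cos(np.radians(8.4)),np.sin(np.radians(8.4))
S=w[...,0]*c+w[...,1]*s; T=-w[...,0]*s+w[...,1]*c
m=(abs(w[...,2]-36)<3)&(S<588)&(S>530)&(T>118)&(T<184)
print('base S',np.percentile(S[m],[1,99]).round(1),'T',np.percentile(T[m],[1,99]).round(1),'z',np.median(w[m][:,2]).round(2),m.sum())
q=w[m];A=np.c_[S[m]-566,T[m]-157,np.ones(m.sum())];print('slope',np.linalg.lstsq(A,q[:,2],rcond=None)[0].round(4))
"
```

```text
t 13.4 p [535.8  238.84  39.24] yaw 53.73 z [-0.004  0.    -1.   ] F [ -9.9 -17.   19.2] M [-2.83  1.42 -0.02] w 23.2 q [ 0.4   0.63  1.8   0.    0.71 -0.54]
fixture: gap [ 1.06 -1.1 ] F [-12.2 -15.3]
t 13.45 p [535.81 238.84  39.23] yaw 53.73 z [-0.004  0.    -1.   ] F [ -9.8 -16.5  19.9] M [-2.89  1.46 -0.05] w 23.3 q [ 0.4   0.63  1.8   0.    0.71 -0.54]
fixture: gap [ 1.05 -1.1 ] F [-12.1 -14.9]
base S [542.9 587.8] T [127.5 183.4] z 35.11 484
slope [-4.60000e-03  1.00000e-03  3.52193e+01]
```

```bash
python3 -c "
from h import *
print(ticket.close_job());fx()"
```

```text
the job is handed in; nothing more can be done
None
the job is handed in; nothing more can be done
```

The specimen holder from the blue tray is on the fixture plate and pressed into the corner. I handed the job in at about 13.5 s with the arm still holding it there. I picked the leftmost of the four look-alikes, gripped it by its post and set it down. Then I slid it gently to the long fence and along to the end stop.

**Last checks before hand-in:**
- **Push:** about 12 N against the long fence, 15 N against the end stop and 20 N downwards, steady over two readings. The yaw moment was about zero, as it would be with both sides flush.
- **Position:** measured from its visible edges, the base is within about 1 mm of the seated position. Its top is level to about 0.3°, and the grip opening is 23.3 mm on the 24 mm post.
- **Picture:** the base lies flush along the long fence. The gripper partly hid the end-stop side, so that contact rests on the force and position readings.

**Disagreements:** the tool position differs from the camera-estimated seat by about 1 mm on each axis, within the 2 mm calibration. The tool is tilted by about 0.2° under load. I did not check the dish, knife box, vial and screwdriver again afterwards; the path was planned to pass clear of them, and no unexpected force showed on the way.

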